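Dry-fit the power supply parts on the chassis plate

ROBOT

A 7-joint arm with a two-finger parallel gripper is mounted at the origin on the work surface. World frame = base frame: x ahead of the robot, y to its left, z up, the work surface at z = 0. Lengths are in mm, angles in rad, forces in N, time in s.
With the tool pointing down it reaches from about 400 to 900 mm from the base axis. Payload 5.5 kg.
Tool frame: the origin (TCP) lies at the very end of the fingers, on their centre line; the grasp point (between the pads) lies 19 mm behind it (env.pinch_z is the distance from the TCP to the grasp point, in mm); z points along the fingers, y is the line along which they close (so a half turn about z gives the same grasp; the last joint's range is limited). The gripper opens to 85 mm and grips with 20 to 120 N. Pads are 22 mm wide; open, the fingers measure 114 mm over their backs; the gripper's body (76 mm by 85 mm) begins 54 mm behind the grasp point. The pads swing forward as they close: fully open they stand 13 mm farther back than shut.
Start: joints at [1.441, 0.501, -0.427, 1.55, 0.221, 1.138, -0.21], TCP at [248.837, -600.483, 231.31] pointing down, gripper open.
Joint ranges: [-2.88, 2.88], [-0.31, 2.03], [-1.54, 1.56], [0.2, 2.42], [-1.41, 4.55], [0.19, 2.02], [-2.57, 2.57]. Speed limits (rad/s): [2.57, 2.57, 3.14, 3.14, 3.14, 3.14, 3.14].

INTERFACE

Orientations are given as a unit quaternion [x, y, z, w].
In Python, from workcell import env gives the robot as it stands. The module is installed in compiled form; this text tells all that it offers.
- The arm moves only by the tool drive_tool, never from a script. Its arguments are lists of equal length, an entry for each row: "jaw": the finger opening in mm, from 0 to 85.4; "delta_pos": the shift along the world's x, y, z in mm, a list of three; "roll": the turn about the world's z in degrees. A call has 1 to 5 rows; each row shifts and turns the commanded pose from where the row before left it; what a row does not reach is not made up. A row lasts 1/10 s, in which the tool goes at most 50 mm and 8.59 degrees, less where a joint would pass 70% of its speed; a pose out of reach is approached as far as the arm can. A call is refused whole if a number of a shift passes 50 or a number of a turn 8.59, either way. A call with a gripper value outside its range is refused whole. The fingers move at their own pace and stop on an object; "grip_force" is the grip in N (left out, the last holds). Time passes only in rows, so rows that do not move let the fingers close. It gives the time, the measured TCP pose, the force, the opening and the grip force at its end, in the units of the state.
- env.state(): the state, without advancing time (a new reading comes with each control period).
- env.camera(name): name is "scene" or "side" or "wrist"; returns a dict with "pixels" (420x560x3 uint8, red, green, blue), "range_z" (420x560 float32, mm along the optical axis (not along the pixel's ray), 0 where there is no reading), "mtx" (3x3 intrinsics, pixels), "origin" and "attitude" of the camera in the world. Camera axes: x right, y down, z forward; pixel columns grow to the right and rows downward; lengths in mm; the calibration is good to about 2 mm. The wrist camera is an equidistant fisheye: a pixel r from the principal point sees the ray r / f radians off the axis. A picture is of the moment at which its call begins.
- env.sign_off(): hands the job in; it is judged then, once.
The state is a dict: "time": time; "q": joint angles; "dq": joint speeds; "effort": joint torques, N m; "tcp_pos": TCP position; "eef_rot": TCP orientation; "contact_force": force on the tool from outside, world axes, zero at the start; "torque": the same for the moment, N m; "finger_gap": finger opening in mm; "grip_force": force on a finger pad.
Only numpy, scipy, OpenCV 4.12 (cv2) and the standard library are available. Lean on these libraries where they do the work, as an engineer would, in place of code of your own. Each camera call takes 0.05 s, during which the arm holds its last target. There are 200 camera calls.

TASK

Lay out the power supply parts on the aluminium chassis plate before it is drilled: stand the copper transformer midway between the mains inlet and the screw-terminal strip, set the steel clamp disc centred on top of it with its hub up, and stand the capacitor upright midway between the transformer and the terminal strip, in line with them. Put the heatsink fins up on the plate behind the transformer (on the side away from the robot, straight out at right angles to the row), long side facing the transformer with a gap of about 30 mm between them. Leave the multimeter, solder reel and screwdriver where they are.

Things in the scene. Friction and masses are not known exactly. Their poses are not given: they have to be found in the camera images.
- plate: Bare aluminium chassis plate fixed to the bench, 170 x 320 x 4 mm, where everything is laid out. Its origin is at bench height (4 mm below the plate's top face) at the point midway between inlet and strip, i.e. where the transformer belongs. Its y axis runs along the row through inlet and strip; its x axis points away from the robot, square to the row. The plate reaches from x = -55 to +115 mm and y = -160 to +160 mm from this origin. It lies turned by up to 0.25 rad.
- inlet: Mains inlet fixed on the plate, at one end of the row (which end varies): black rectangular socket facing up, with a recess and three blades, 50 mm across the row, 30 mm along it, 25 mm high. Origin: centre of its underside, on the plate's top face, 130 mm from the plate's origin along the row.
- strip: Output terminal strip fixed on the plate at the other end of the row from the inlet: white barrier strip with eight steel screw heads, 70 mm across the row, 30 mm along it, 20 mm high. Origin: centre of its underside, on the plate's top face, 130 mm from the plate's origin along the row.
- transformer: Toroidal transformer, loose, lying flat on the bench: copper-coloured round drum with a yellow tape band round its side, rounded rims and a black spot on top, 58 mm diameter, 32 mm high, 0.25 to 0.45 kg. Origin: centre of its underside, z up.
- disc: Clamp disc, loose: steel round flange 44 mm diameter and 5 mm thick with a round hub 20 mm diameter standing 18 mm up from its middle (23 mm high in all), about 70 g. Starts hub up. Origin: centre of the flange's underside, z along the hub.
- capacitor: Electrolytic capacitor, loose, standing upright: black can 32 mm diameter, 45 mm high with a bright aluminium top, about 40 g. Origin: centre of its underside, z up.
- heatsink: Heatsink, loose: dark finned block, 28 mm (x) by 50 mm (y, along the fins) by 30 mm high, fins up, about 110 g; behaves as a solid block when gripped across either pair of sides. Origin: centre of its underside; y along its length; its two long sides are alike.
- multimeter: Bystander, to be left alone: yellow handheld multimeter lying face up beyond the plate, 75 x 150 x 43 mm. Origin: centre of its underside.
- reel: Bystander, to be left alone: small solder reel lying flat beyond the plate, 56 mm diameter, 32 mm high. Origin: centre of its underside.
- screwdriver: Bystander, to be left alone: screwdriver about 160 mm long lying on the bench beyond the plate. Origin: under the middle of it.
There are look-alikes about, which are no part of the job. Leave any green look-alike of the disc alone.

How it is judged (in metres and radians):
At the end, for the whole second after the job is handed in: On the plate, upright, at rest: transformer within 12 mm of mid-row; disc on it within 8 mm; capacitor within 14 mm of the row, centre 50-83 mm from transformer, 47-80 from strip; heatsink behind, centre 58-88 mm from transformer, 15 mm sideways, 0.2 rad of parallel. Bystanders moved under 20 mm (z of transformer in the frame of plate between 0.001 and 0.009 m and horizontal distance between transformer and plate below 0.012 m and horizontal distance between disc and transformer below 0.008 m and z of disc in the frame of transformer between 0.028 and 0.036 m and z of capacitor in the frame of plate between 0.001 and 0.009 m and x of capacitor in the frame of plate between -0.014 and 0.014 m and horizontal distance between capacitor and transformer between 0.05 and 0.083 m and horizontal distance between capacitor and strip between 0.047 and 0.08 m and z of heatsink in the frame of plate between 0.001 and 0.009 m and x of heatsink in the frame of plate above 0.04 m and y of heatsink in the frame of plate between -0.015 and 0.015 m and horizontal distance between heatsink and transformer between 0.058 and 0.088 m and angle between the y axis of heatsink and the y axis of plate, either way round below 0.2 rad and linear speed of each of transformer, disc, capacitor, heatsink below 0.02 m/s and angular speed of each of transformer, disc, capacitor, heatsink below 0.2 rad/s and angle between each of transformer, disc, capacitor, heatsink's own z axis and vertical below 0.1 rad); the robot touches nothing.
It fails at once if multimeter disturbed (moved more than 20 mm) (distance of multimeter from where it was at the start of the episode above 0.02 m).
It fails at once if reel disturbed (moved more than 20 mm) (distance of reel from where it was at the start of the episode above 0.02 m).
It fails at once if screwdriver disturbed (moved more than 20 mm) (distance of screwdriver from where it was at the start of the episode above 0.02 m).
It also fails if it takes over 109 s, if anything falls off the work surface, if the arm or the gripper's body presses on something with over 40 N, if the wrist force passes 120 N, or if a joint passes its speed limit or range.

## Working session

There is one attempt and no reset: what is moved stays moved. The work goes in short steps, Python scripts to look and compute and a tool call to move; the robot and the scene stay as the last step left them, time stands still between calls to the robot, and variables do not carry over. Pictures are saved under pics/ and viewed, at most 14 in all, crops included, and the job is handed in when it is done.

Besides the shell and the picture viewer there is one more tool, called after "Emit:" as name([rows], argument=value, ...), one row to a line, values as JSON. drive_tool: Moves the arm, as the interface text tells. Its arguments: {"type":"object","properties":{"jaw":{"type":"array"},"delta_pos":{"type":"array"},"roll":{"type":"array"},"grip_force":{"type":"number"}},"required":["jaw","delta_pos","roll"]}

```bash
mkdir -p pics; cat > h.py <<'E'
import numpy as np, cv2
from workcell import env
from scipy.spatial.transform import Rotation as R
def cam(n):
    c=env.camera(n); c['R']=R.from_quat(c['attitude']).as_matrix() if np.size(c['attitude'])==4 else np.array(c['attitude']); return c
def cloud(c):
    K=np.array(c['mtx']);z=c['range_z'];v,u=np.mgrid[:z.shape[0],:z.shape[1]]
    p=np.stack([(u-K[0,2])/K[0,0]*z,(v-K[1,2])/K[1,1]*z,z],-1)
    w=p@c['R'].T+np.array(c['origin']); w[z==0]=np.nan; return w
def save(c,n): cv2.imwrite('pics/'+n,c['pixels'][:,:,::-1])
E
python3 - <<'E'
from h import *
print(env.state())
for n in ('scene','side'):
    c=cam(n); save(c,n+'0.png'); print(n,c['mtx'],c['origin'],c['attitude']); np.savez(n+'0.npz',rgb=c['pixels'],w=cloud(c))
E
```

```text
{'time': 0.0, 'q': array([ 1.44115089,  0.50187323, -0.42679514,  1.55147505,  0.22079055,
        1.13830661, -0.21029901]), 'dq': array([ 2.72255307e-04,  1.51729035e-03, -1.25417278e-03,  6.06286276e-04,
        6.15480595e-04, -4.27727665e-04,  8.90012824e-05]), 'effort': array([ 5.22248556e-04, -5.69532824e+01, -5.81600189e+00, -2.80946571e+01,
        1.06706796e-02,  1.18438021e-02, -8.57970441e-07]), 'tcp_pos': array([ 248.52366046, -599.84034881,  230.23336954]), 'eef_rot': array([ 9.80764622e-01,  1.95191577e-01, -1.56963048e-04, -9.90314609e-04]), 'contact_force': array([ 0.09522338, -0.06600265, -0.65574835]), 'torque': array([0.01184607, 0.03020226, 0.05940289]), 'grip_force': 0.0, 'finger_gap': 85.06877941076715}
scene [[515.37947357   0.         274.88203106]
 [  0.         515.37947357 203.1259575 ]
 [  0.           0.           1.        ]] [ 968.70918969 -676.49868621  913.17898773] [ 0.90165575  0.24204813 -0.09881998 -0.34447674]
side [[444.337887     0.         285.23245337]
 [  0.         444.337887   205.32098193]
 [  0.           0.           1.        ]] [304.84503159 657.52974984 571.46412426] [-0.16128558  0.88162077 -0.43452853  0.08897604]
```

View pics/scene0.png

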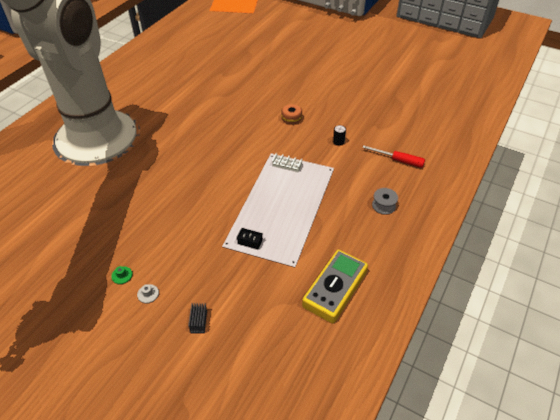

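View pics/side0.png

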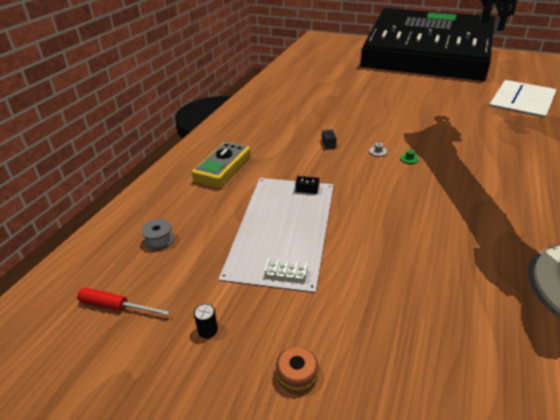

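The scene view shows the transformer (291,114), capacitor (339,135), strip (287,162), inlet (250,238), heatsink (198,318), multimeter (336,285), reel (385,200) and screwdriver (400,157). Candidates for the disc are steel (148,292) and a green look-alike (121,274); I choose the steel one. For the transformer they are copper (291,114) and the grey reel (385,200); I choose the copper one.

```bash
python3 - <<'E'
from h import *
for n in ('scene','side'):
    d=np.load(n+'0.npz'); w=d['w'];rgb=d['rgb']
    x,y,z=w[...,0],w[...,1],w[...,2]
    print(n,'bench z',np.nanmedian(z[(x>250)&(x<900)&(abs(y)<500)]))
    m=((z>9)&(z<80)&(x>200)&(x<950)&(abs(y)<700)).astype(np.uint8)
    k,l,s,c=cv2.connectedComponentsWithStats(m)
    for i in range(1,k):
        if s[i,4]<25: continue
        p=w[l==i]; t=p[p[:,2]>np.percentile(p[:,2],90)-4]
        r=cv2.minAreaRect(t[:,:2].astype(np.float32))
        print(c[i].round(),s[i,4],'zmax %.0f'%p[:,2].max(),'top',np.round(r[0]),np.round(r[1]),round(r[2]),'med',np.median(t,0).round(),rgb[l==i].mean(0).round())
    # plate: bright greyish on plane
    hsv=cv2.cvtColor(rgb,cv2.COLOR_RGB2HSV)
    m=((hsv[...,1]<60)&(hsv[...,2]>120)&(z>-5)&(z<12)&(x>350)&(x<900)&(abs(y)<350)).astype(np.uint8)
    k,l,s,c=cv2.connectedComponentsWithStats(m);i=1+s[1:,4].argmax()
    r=cv2.minAreaRect(w[l==i][:,:2].astype(np.float32)); print('plate',r,np.median(w[l==i],0))
c=cv2.imread('pics/scene0.png')[250:340,90:230];cv2.imwrite('pics/crop.png',cv2.resize(c,None,fx=4,fy=4))
E
```

```text
scene bench z -0.6698977687884735
[291. 113.] 316 zmax 35 top [423. 322.] [52. 53.] 30 med [425. 321.  31.] [147.  84.  44.]
[339. 134.] 193 zmax 49 top [581. 299.] [29. 29.] 34 med [580. 299.  44.] [76. 68. 64.]
[402. 157.] 358 zmax 29 top [768. 312.] [78. 24.] 2 med [769. 313.  23.] [184.  50.  42.]
[286. 163.] 300 zmax 27 top [508. 150.] [71. 34.] 14 med [509. 151.  22.] [185. 180. 166.]
[385. 198.] 408 zmax 36 top [771. 149.] [54. 56.] 59 med [773. 148.  31.] [106. 100.  95.]
[249. 238.] 380 zmax 31 top [ 556. -104.] [51. 35.] 12 med [ 556. -106.   27.] [28. 27. 26.]
[334. 285.] 2582 zmax 46 top [ 773. -120.] [143.  70.] 88 med [ 774. -124.   36.] [127. 124.  73.]
[120. 272.] 90 zmax 26 top [ 367. -314.] [17. 19.] 85 med [ 367. -313.   22.] [ 38. 110.  47.]
[146. 290.] 96 zmax 25 top [ 445. -322.] [18. 18.] 17 med [ 445. -321.   22.] [145. 138. 127.]
[197. 317.] 417 zmax 33 top [ 572. -320.] [29. 52.] 29 med [ 573. -321.   29.] [56. 50. 47.]
plate ((560.9639892578125, 30.5712890625), (170.30392456054688, 323.8966369628906), 10.964953422546387) [573.13330288  13.44440173   2.97510
[... 404 characters left out ...]
4. 82. 35.]
[307. 184.] 359 zmax 31 top [ 558. -102.] [50. 35.] 11 med [ 559. -101.   28.] [30. 26. 23.]
[157. 231.] 597 zmax 34 top [773. 150.] [54. 57.] 36 med [772. 151.  32.] [93. 89. 85.]
[286. 271.] 649 zmax 26 top [509. 153.] [70. 31.] 11 med [509. 154.  23.] [175. 176. 163.]
[110. 300.] 894 zmax 27 top [769. 317.] [81. 20.] 7 med [769. 319.  24.] [154.  49.  42.]
[205. 319.] 587 zmax 47 top [582. 303.] [31. 31.] 9 med [581. 304.  45.] [83. 77. 73.]
[297. 369.] 1515 zmax 35 top [426. 327.] [55. 54.] 18 med [425. 329.  32.] [136.  79.  45.]
plate ((564.7570190429688, 30.8814697265625), (172.36227416992188, 322.7000732421875), 10.946730613708496) [563.94408693  56.67467282   3.69252829]
```

View pics/crop.png

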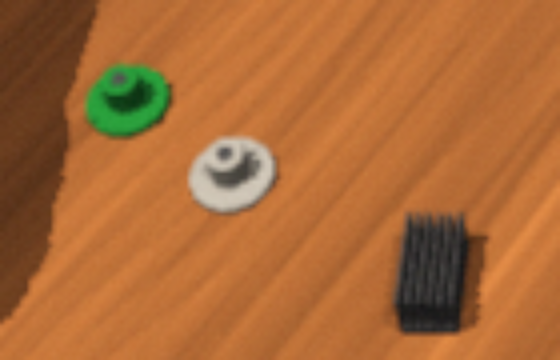

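The crop confirms the steel disc at (148,292), hub up, with the green one 77 mm away. The inlet–strip separation comes out at 259 mm against the 260 mm given. The plate origin is about (533,25) with yaw 10.9°. I start with the heatsink at (573.5,-319.5), yaw 30°.

Emit:
drive_tool([
  [36, 31, 0],
  [36, 31, 0],
  [36, 31, 0],
  [36, 31, 0],
  [36, 31, 0],
], jaw=[85, 85, 85, 85, 85], roll=[1.5, 1.5, 1.5, 1.5, 1.5], grip_force=40)

```text
time: 0.6
tcp_pos: [429.8, -444.0, 231.0]
eef_rot: [0.966, 0.259, -0.0, -0.0]
contact_force: [0.1, -0.9, -0.4]
finger_gap: 84.8
grip_force: 0.0
```

Emit:
drive_tool([
  [36, 31, 0],
  [36, 31, 0],
  [36, 31, 0],
  [36, 31, 0],
  [0, 0, -40],
], jaw=[85, 85, 85, 85, 85], roll=[0, 0, 0, 0, 0])

```text
time: 1.1
tcp_pos: [583.3, -313.5, 197.0]
eef_rot: [0.964, 0.264, 0.007, 0.002]
contact_force: [1.8, 0.0, -0.3]
finger_gap: 85.0
grip_force: 0.0
```

Emit:
drive_tool([
  [0, 0, 0],
  [0, 0, -40],
  [0, 0, -45],
  [0, 0, -40],
  [0, 0, 0],
], jaw=[85, 85, 85, 85, 85], roll=[0, 0, 0, 0, 0])

```text
time: 1.6
tcp_pos: [567.3, -321.1, 60.7]
eef_rot: [0.966, 0.258, -0.004, -0.004]
contact_force: [-2.0, 0.5, -1.0]
finger_gap: 85.1
grip_force: 0.0
```

```bash
python3 - <<'E'
from h import *
print(env.state()['tcp_pos'],env.state()['eef_rot'])
c=cam('wrist'); save(c,'w1.png'); print(c['mtx'],c['origin'],c['attitude'])
E
```

```text
[ 567.31755141 -321.07777008   60.74788014] [ 0.966135    0.25797362 -0.00448721 -0.00355577]
[[325.1922621    0.         280.39056249]
 [  0.         325.1922621  205.31953281]
 [  0.           0.           1.        ]] [ 630.19910344 -285.95655802  203.05465111] [ 0.85711117 -0.49492695 -0.07514907  0.12149226]
```

View pics/w1.png

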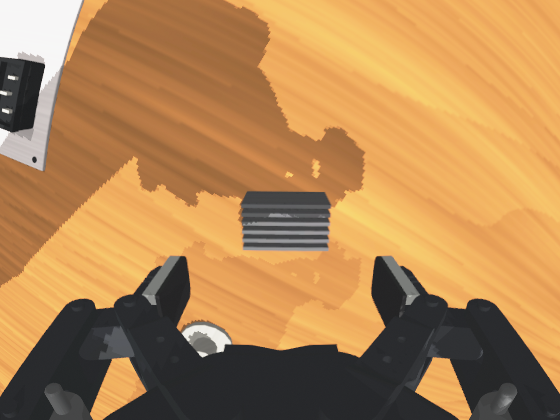

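The wrist view shows the heatsink (286,220) centred between the fingers (columns 175 and 390) and square to them. I'll descend and grip.

Emit:
drive_tool([
  [0, 0, -30],
  [0, 0, -30],
  [0, 0, 0],
  [0, 0, 0],
  [0, 0, 0],
], jaw=[85, 85, 85, 50, 44], roll=[0, 0, 0, 0, 0])

```text
time: 2.15
tcp_pos: [574.9, -322.7, 9.6]
eef_rot: [0.966, 0.259, 0.002, 0.002]
contact_force: [0.1, -0.1, -0.1]
finger_gap: 58.6
grip_force: 0.0
```

Emit:
drive_tool([
  [0, 0, 0],
  [0, 0, 0],
  [0, 0, 0],
  [0, 0, 30],
  [0, 0, 40],
], jaw=[44, 44, 44, 44, 44], roll=[0, 0, 0, 0, 0])

```text
time: 2.65
tcp_pos: [571.2, -320.8, 75.8]
eef_rot: [0.966, 0.259, -0.001, -0.001]
contact_force: [0.6, -0.3, -0.2]
finger_gap: 49.1
grip_force: 42.0
```

Emit:
drive_tool([
  [4, 25, 20],
  [4, 45, 0],
  [4, 45, 0],
  [4, 45, 0],
  [4, 45, 0],
], jaw=[44, 44, 44, 44, 44], roll=[-3.8, -3.8, -3.8, -3.8, -3.9])

```text
time: 3.15
tcp_pos: [593.3, -114.9, 97.7]
eef_rot: [0.996, 0.093, 0.001, 0.0]
contact_force: [0.7, 0.8, -1.3]
finger_gap: 48.6
grip_force: 42.1
```

Emit:
drive_tool([
  [4, 45, 0],
  [4, 45, 0],
  [2, 35, 0],
  [2, 22, 0],
  [0, 8, -30],
], jaw=[44, 44, 44, 44, 44], roll=[0, 0, 0, 0, 0])

```text
time: 3.65
tcp_pos: [609.3, 44.0, 71.4]
eef_rot: [0.995, 0.098, 0.005, -0.001]
contact_force: [1.8, -0.1, -0.9]
finger_gap: 49.5
grip_force: 42.2
```

Emit:
drive_tool([
  [0, 0, -25],
  [0, 0, -15],
  [0, 0, -8],
  [0, 0, 0],
  [0, 0, 0],
], jaw=[44, 44, 44, 44, 44], roll=[0, 0, 0, 0, 0])

```text
time: 4.15
tcp_pos: [605.7, 38.2, 19.2]
eef_rot: [0.996, 0.095, 0.001, 0.0]
contact_force: [-0.1, -0.3, -0.8]
finger_gap: 48.9
grip_force: 42.1
```

Emit:
drive_tool([
  [0, 0, -4],
  [0, 0, -4],
  [0, 0, 0],
  [0, 0, 0],
  [0, 0, 0],
], jaw=[44, 44, 44, 70, 80], roll=[0, 0, 0, 0, 0])

```text
time: 4.65
tcp_pos: [605.4, 38.4, 11.0]
eef_rot: [0.995, 0.095, 0.001, 0.0]
contact_force: [-0.6, 0.2, 0.4]
finger_gap: 76.2
grip_force: 0.0
```

Emit:
drive_tool([
  [0, 0, 0],
  [0, 0, 30],
  [0, 0, 45],
  [0, 0, 45],
  [0, 0, 0],
], jaw=[80, 80, 80, 85, 85], roll=[0, 0, 0, 0, 0])

```text
time: 5.15
tcp_pos: [609.6, 39.5, 136.9]
eef_rot: [0.995, 0.095, 0.006, 0.0]
contact_force: [0.6, 1.0, 0.6]
finger_gap: 85.0
grip_force: 0.0
```

Emit:
drive_tool([
  [-24, 40, 0],
  [-25, 40, 0],
  [-25, 40, 0],
  [-25, 40, 0],
  [-25, 40, 0],
], jaw=[85, 85, 85, 85, 85], roll=[0, 0, 0, 0, 0])

```text
time: 5.65
tcp_pos: [479.6, 239.7, 129.9]
eef_rot: [0.995, 0.095, -0.0, 0.0]
contact_force: [1.0, 0.5, 0.2]
finger_gap: 85.6
grip_force: 0.0
```

Emit:
drive_tool([
  [-25, 40, 0],
  [-20, 30, 0],
  [-11, 17, 0],
  [0, 0, -30],
  [0, 0, 0],
], jaw=[85, 85, 85, 85, 85], roll=[0, 0, 0, 0, 0])

```text
time: 6.15
tcp_pos: [422.2, 324.4, 97.3]
eef_rot: [0.995, 0.096, -0.003, 0.001]
contact_force: [-0.9, -0.5, -0.5]
finger_gap: 84.8
grip_force: 0.0
```

```bash
python3 - <<'E'
from h import *
print(env.state()['tcp_pos'])
c=cam('wrist'); save(c,'w2.png')
K=c['mtx']
def proj(P):
    p=(np.array(P)-c['origin'])@c['R']; th=np.arctan2(np.hypot(p[0],p[1]),p[2]); ph=np.arctan2(p[1],p[0])
    return K[0,0]*th*np.cos(ph)+K[0,2],K[0,0]*th*np.sin(ph)+K[1,2]
print(proj([425,326,32]),proj([533,24.7,4]),proj([425,326,0]))
s=cam('scene');w=cloud(s);x,y,z=w[...,0],w[...,1],w[...,2]
m=((z>12)&(z<50)&(abs(x-605)<45)&(abs(y-38)<50)); t=w[m];t=t[t[:,2]>25]
print(cv2.minAreaRect(t[:,:2].astype(np.float32)),t[:,2].max())
E
```

```text
[422.16633502 324.40638262  97.33507473]
(np.float64(279.43985257665383), np.float64(216.26603124683174)) (np.float64(582.8703985322663), np.float64(160.21260669177872)) (np.float64(279.4271817994874), np.float64(203.19091225920081))
((605.59814453125, 37.691749572753906), (28.678482055664062, 51.98138427734375), 11.691390037536621) 37.505318018315165
```

View pics/w2.png

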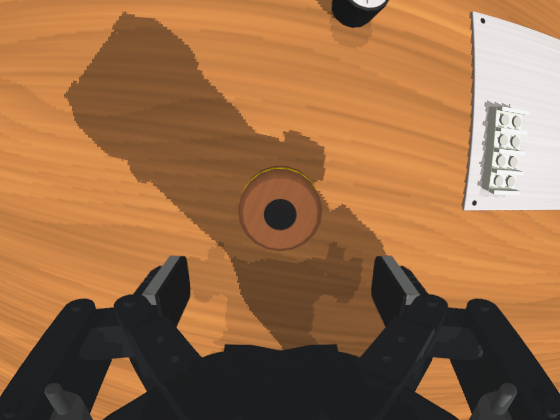

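The wrist view shows the transformer's spot at (280,214), against a predicted (279,216). The heatsink measures (605.6,37.7) at 11.7°, which is well placed. I'll descend on the transformer.

Emit:
drive_tool([
  [0, 0, -35],
  [0, 0, -35],
  [0, 0, -20],
  [0, 0, -5],
  [0, 0, 0],
], jaw=[85, 85, 85, 85, 60], roll=[0, 0, 0, 0, 0], grip_force=60)

```text
time: 6.75
tcp_pos: [425.3, 325.1, 5.5]
eef_rot: [0.996, 0.094, -0.0, 0.0]
contact_force: [-0.8, -0.1, 0.7]
finger_gap: 72.6
grip_force: 0.0
```

Emit:
drive_tool([
  [0, 0, 0],
  [0, 0, 0],
  [0, 0, 0],
  [0, 0, 20],
  [0, 0, 40],
], jaw=[50, 50, 50, 50, 50], roll=[0, 0, 0, 0, 0])

```text
time: 7.25
tcp_pos: [423.1, 323.7, 64.4]
eef_rot: [0.995, 0.095, -0.002, 0.001]
contact_force: [0.6, -0.5, -3.3]
finger_gap: 55.8
grip_force: 65.5
```

Emit:
drive_tool([
  [13.5, -38, 15],
  [13.5, -38, 0],
  [13.5, -38, 0],
  [13.5, -38, 0],
  [13.5, -38, 0],
], jaw=[50, 50, 50, 50, 50], roll=[0, 0, 0, 0, 0])

```text
time: 7.75
tcp_pos: [493.1, 133.8, 81.4]
eef_rot: [0.995, 0.095, 0.001, 0.0]
contact_force: [-0.1, 0.4, -3.6]
finger_gap: 55.8
grip_force: 65.6
```

Emit:
drive_tool([
  [13.5, -38, 0],
  [13.5, -38, 0],
  [10, -25, 0],
  [3.5, -10, -20],
  [0, 0, -20],
], jaw=[50, 50, 50, 50, 50], roll=[0, 0, 0, 0, 0])

```text
time: 8.25
tcp_pos: [534.9, 20.9, 41.3]
eef_rot: [0.996, 0.092, 0.002, 0.001]
contact_force: [-0.5, 0.4, -3.2]
finger_gap: 55.3
grip_force: 65.6
```

Emit:
drive_tool([
  [0, 0, -15],
  [0, 0, -7],
  [0, 0, -4],
  [0, 0, -4],
  [0, 0, 0],
], jaw=[50, 50, 50, 50, 50], roll=[0, 0, 0, 0, 0])

```text
time: 8.75
tcp_pos: [533.2, 25.2, 11.5]
eef_rot: [0.995, 0.096, 0.0, 0.0]
contact_force: [-2.8, 0.0, 2.5]
finger_gap: 55.5
grip_force: 66.2
```

```bash
python3 - <<'E'
from h import *
print(env.state()['tcp_pos'],env.state()['contact_force'])
s=cam('scene');save(s,'s3.png');s=cam('side');save(s,'d3.png')
E
```

```text
[533.22408138  25.24481069  11.45280981] [-2.77032644  0.00650481  2.52110756]
```

View pics/d3.png

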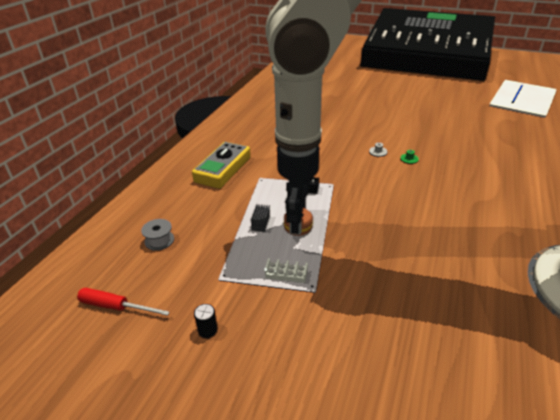

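The side view shows the transformer (297,220) on the plate between strip and inlet, with the heatsink at (260,216). The force shows contact, so I release.

Emit:
drive_tool([
  [0, 0, 0],
  [0, 0, 0],
  [0, 0, 0],
  [0, 0, 0],
  [0, 0, 40],
], jaw=[60, 75, 85, 85, 85], roll=[0, 0, 0, 0, 0])

```text
time: 9.35
tcp_pos: [528.6, 24.0, 46.4]
eef_rot: [0.995, 0.095, -0.005, -0.001]
contact_force: [0.3, -0.2, -0.4]
finger_gap: 85.3
grip_force: 0.0
```

Emit:
drive_tool([
  [0, 0, 45],
  [0, 0, 25],
  [-10, -40, 0],
  [-11, -43, 0],
  [-11, -43, 0],
], jaw=[85, 85, 85, 85, 85], roll=[0, 0, 0, 0, 0])

```text
time: 9.85
tcp_pos: [500.7, -102.7, 120.8]
eef_rot: [0.995, 0.096, 0.001, 0.0]
contact_force: [0.8, -1.5, -0.4]
finger_gap: 85.0
grip_force: 0.0
```

Emit:
drive_tool([
  [-11, -43, 0],
  [-11, -43, 0],
  [-11, -43, 0],
  [-11, -43, 0],
  [-8, -32, 0],
], jaw=[70, 60, 55, 55, 55], roll=[0, 0, 0, 0, 0])

```text
time: 10.35
tcp_pos: [447.4, -308.9, 120.3]
eef_rot: [0.996, 0.094, -0.0, 0.001]
contact_force: [-0.2, 1.4, 0.1]
finger_gap: 54.7
grip_force: 0.0
```

Emit:
drive_tool([
  [-3, -12, -20],
  [0, 0, -20],
  [0, 0, -20],
  [0, 0, 0],
  [0, 0, 0],
], jaw=[55, 55, 55, 55, 55], roll=[0, 0, 0, 0, 0])

```text
time: 10.85
tcp_pos: [445.8, -317.2, 60.3]
eef_rot: [0.995, 0.095, -0.0, -0.0]
contact_force: [-0.3, 0.0, 0.0]
finger_gap: 55.0
grip_force: 0.0
```

```bash
cat >> h.py <<'E'
def wproj(c,P):
    K=c['mtx'];p=(np.array(P)-c['origin'])@c['R']; th=np.arctan2(np.hypot(p[0],p[1]),p[2]); ph=np.arctan2(p[1],p[0])
    return np.round([K[0,0]*th*np.cos(ph)+K[0,2],K[0,0]*th*np.sin(ph)+K[1,2]],1)
def blob(w,cx,cy,rad,z0,z1):
    m=(np.hypot(w[...,0]-cx,w[...,1]-cy)<rad)&(w[...,2]>z0)&(w[...,2]<z1); t=w[m]
    return np.round(cv2.minAreaRect(t[:,:2].astype(np.float32))[0],1),np.round(cv2.minEnclosingCircle(t[:,:2].astype(np.float32))[1],1),t[:,2].max().round(1)
E
python3 - <<'E'
from h import *
print(env.state()['tcp_pos'])
c=cam('wrist'); save(c,'w4.png'); print(wproj(c,[446,-319.5,23]),wproj(c,[446,-319.5,5]))
for n in('scene','side'):
    w=cloud(cam(n)); print(n,'trafo',blob(w,533,25,42,28,50),'disc',blob(w,446,-320,30,15,35))
E
```

```text
[ 445.76035782 -317.16727097   60.28090061]
[285.3 236.7] [284.9 226.4]
scene trafo (array([531.6,  21.6]), np.float64(29.0), np.float64(40.4)) disc (array([ 444.3, -320.7]), np.float64(10.7), np.float64(25.4))
side trafo (array([531.8,  28.3]), np.float64(29.0), np.float64(38.7)) disc (array([ 445.1, -317.3]), np.float64(11.4), np.float64(24.1))
```

View pics/w4.png

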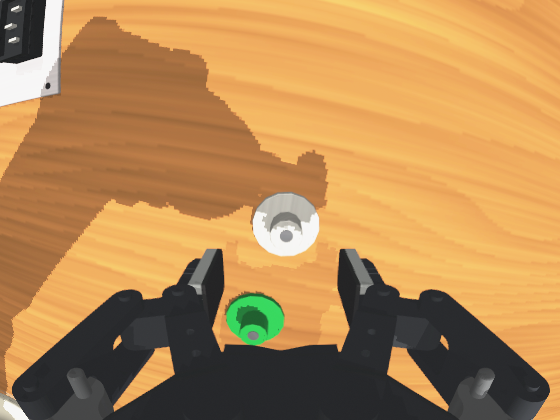

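The wrist view shows the steel disc's hub top at (286,236), against a predicted (285,237). The green look-alike at (255,320) is clear of the fingers. The transformer measures (531.7,25). I'll grip the hub.

Emit:
drive_tool([
  [0, -2, -28],
  [0, 0, -18],
  [0, 0, -7],
  [0, 0, 0],
  [0, 0, 0],
], jaw=[50, 45, 40, 30, 20], roll=[0, 0, 0, 0, 0], grip_force=40)

```text
time: 11.5
tcp_pos: [446.6, -319.8, 8.3]
eef_rot: [0.995, 0.095, 0.001, 0.0]
contact_force: [0.6, -0.1, -1.2]
finger_gap: 19.9
grip_force: 0.1
```

Emit:
drive_tool([
  [0, 0, 0],
  [0, 0, 0],
  [0, 0, 0],
  [0, 0, 0],
  [0, 0, 20],
], jaw=[12, 12, 12, 12, 12], roll=[0, 0, 0, 0, 0])

```text
time: 12.0
tcp_pos: [444.2, -318.5, 26.0]
eef_rot: [0.995, 0.095, -0.001, -0.001]
contact_force: [-1.1, -0.6, 0.0]
finger_gap: 17.9
grip_force: 39.2
```

Emit:
drive_tool([
  [0, 0, 40],
  [0, 0, 40],
  [0, 0, 0],
  [0, 0, 0],
  [0, 0, 0],
], jaw=[12, 12, 12, 12, 12], roll=[0, 0, 0, 0, 0])

```text
time: 12.5
tcp_pos: [444.8, -319.1, 106.3]
eef_rot: [0.995, 0.095, -0.001, -0.001]
contact_force: [0.2, 0.6, -0.8]
finger_gap: 18.2
grip_force: 39.2
```

```bash
python3 - <<'E'
from h import *
print(env.state()['tcp_pos'])
c=cam('wrist'); save(c,'w5.png')
E
```

```text
[ 444.75363305 -319.11546012  106.30004846]
```

View pics/w5.png

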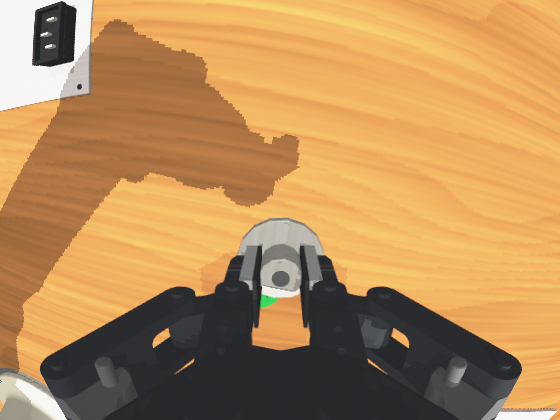

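The wrist view shows the steel disc held by its hub (281,279), level between the pads. I carry it over the transformer.

Emit:
drive_tool([
  [10, 40, 0],
  [10, 40, 0],
  [10, 40, 0],
  [10, 40, 0],
  [10, 40, 0],
], jaw=[12, 12, 12, 12, 12], roll=[0, 0, 0, 0, 0])

```text
time: 13.05
tcp_pos: [494.9, -117.6, 105.9]
eef_rot: [0.995, 0.095, -0.001, -0.001]
contact_force: [0.4, 0.2, -0.7]
finger_gap: 18.1
grip_force: 39.3
```

Emit:
drive_tool([
  [10, 40, 0],
  [10, 40, 0],
  [10, 40, 0],
  [5, 18, 0],
  [1.5, 6, 0],
], jaw=[12, 12, 12, 12, 12], roll=[0, 0, 0, 0, 0])

```text
time: 13.55
tcp_pos: [531.7, 28.1, 106.1]
eef_rot: [0.995, 0.098, -0.001, -0.001]
contact_force: [-0.1, -0.3, -1.5]
finger_gap: 18.0
grip_force: 39.3
```

Emit:
drive_tool([
  [0, 0, -20],
  [0, 0, -20],
  [0, 0, 0],
  [0, 0, 0],
  [0, 0, 0],
], jaw=[12, 12, 12, 12, 12], roll=[0, 0, 0, 0, 0])

```text
time: 14.05
tcp_pos: [532.7, 23.9, 67.8]
eef_rot: [0.996, 0.095, 0.0, 0.0]
contact_force: [-0.0, -0.4, -0.1]
finger_gap: 18.1
grip_force: 39.3
```

```bash
python3 - <<'E'
from h import *
t=env.state()['tcp_pos'];print(t)
c=cam('wrist'); save(c,'w6.png'); print('hubtop pred',wproj(c,[t[0],t[1],t[2]+16]),'trafo top',wproj(c,[532.3,24.7,36]), 'edges', [wproj(c,[532.3+29*a,24.7+29*b,30]) for a,b in((.98,.19),(-.19,.98),(.19,-.98))])
E
```

```text
[532.69845385  23.87817299  67.82385712]
hubtop pred [281.7 280.1] trafo top [279.8 240.2] edges [array([279.7, 189. ]), array([231.6, 236.3]), array([328.1, 236.1])]
```

View pics/w6.png

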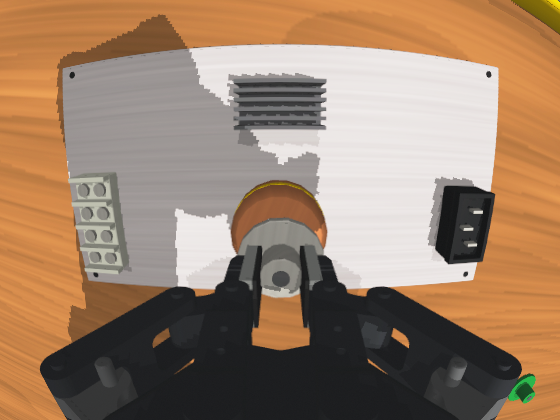

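The wrist view shows the transformer edges at columns 232–327, against a predicted 232–328. The disc is over it and the hub top (281,280) is as predicted, so I lower it.

Emit:
drive_tool([
  [0, 0, -12],
  [0, 0, -7],
  [0, 0, -3],
  [0, 0, 0],
  [0, 0, 0],
], jaw=[12, 12, 12, 12, 12], roll=[0, 0, 0, 0, 0])

```text
time: 14.6
tcp_pos: [532.2, 24.6, 45.1]
eef_rot: [0.995, 0.095, -0.0, -0.0]
contact_force: [0.2, -0.8, -0.6]
finger_gap: 18.1
grip_force: 39.3
```

Emit:
drive_tool([
  [0, 0, -1],
  [0, 0, 0],
  [0, 0, -1],
  [0, 0, 0],
  [0, 0, 0],
], jaw=[12, 12, 12, 12, 12], roll=[0, 0, 0, 0, 0])

```text
time: 15.1
tcp_pos: [532.5, 24.6, 44.4]
eef_rot: [0.995, 0.095, 0.0, 0.0]
contact_force: [-3.8, -0.2, 11.4]
finger_gap: 17.9
grip_force: 40.4
```

Contact at 11 N, so I open gently and go up.

Emit:
drive_tool([
  [0, 0, 1],
  [0, 0, 0],
  [0, 0, 0],
  [0, 0, 0],
  [0, 0, 0],
], jaw=[22, 30, 40, 50, 50], roll=[0, 0, 0, 0, 0])

```text
time: 15.6
tcp_pos: [532.2, 24.5, 44.1]
eef_rot: [0.995, 0.095, -0.0, -0.0]
contact_force: [-1.0, 1.3, -0.6]
finger_gap: 50.0
grip_force: 0.0
```

Emit:
drive_tool([
  [0, 0, 25],
  [0, 0, 45],
  [0, 0, 30],
  [5, 30, 0],
  [8, 40, 0],
], jaw=[50, 60, 70, 70, 70], roll=[0, 0, 0, 0, 0])

```text
time: 16.1
tcp_pos: [546.6, 92.1, 145.6]
eef_rot: [0.996, 0.092, 0.001, 0.001]
contact_force: [0.6, 1.2, 0.0]
finger_gap: 70.0
grip_force: 0.0
```

Emit:
drive_tool([
  [8, 45, 0],
  [8, 45, 0],
  [8, 45, 0],
  [7, 40, 0],
  [4, 25, 0],
], jaw=[70, 70, 70, 70, 70], roll=[8.5, 8.5, 8.5, 8.5, 8.5])

```text
time: 16.6
tcp_pos: [579.7, 298.8, 144.4]
eef_rot: [0.891, 0.453, 0.001, -0.001]
contact_force: [0.1, 0.6, -0.4]
finger_gap: 70.1
grip_force: 0.0
```

Emit:
drive_tool([
  [1, 8, 0],
  [0, 0, 0],
  [0, 0, 0],
  [0, 0, -20],
  [0, 0, 0],
], jaw=[70, 70, 70, 70, 70], roll=[8.5, 8.5, 8.5, 8.5, 8.5])

```text
time: 17.1
tcp_pos: [580.1, 301.3, 121.7]
eef_rot: [0.667, 0.745, -0.002, -0.0]
contact_force: [0.2, 0.8, 0.6]
finger_gap: 70.0
grip_force: 0.0
```

```bash
python3 - <<'E'
from h import *
t=env.state();print(t['tcp_pos'],t['eef_rot'],t['q'].round(2))
c=cam('wrist'); save(c,'w7.png'); print('cap top',wproj(c,[581.5,301,45]))
for n in('scene','side'):
    w=cloud(cam(n)); print(n,'trafo',blob(w,533,25,42,28,38),'hub',blob(w,533,25,42,50,80),'cap',blob(w,581,301,26,38,60))
E
```

```text
[580.12559609 301.25502258 121.67929687] [ 6.67478458e-01  7.44626561e-01 -1.88332669e-03 -4.95671911e-04] [ 0.05  0.75 -0.84  1.61  0.62  1.07 -0.87]
cap top [281.5 216. ]
scene trafo (array([532.8,  19.4]), np.float64(29.3), np.float64(38.0)) hub (array([530.6,  23.3]), np.float64(10.7), np.float64(62.0)) cap (array([581.2, 298.9]), np.float64(16.4), np.float64(47.2))
side trafo (array([530.9,  34.8]), np.float64(29.2), np.float64(37.8)) hub (array([531.9,  26.4]), np.float64(10.8), np.float64(60.4)) cap (array([582.1, 303.1]), np.float64(16.1), np.float64(47.0))
```

View pics/w7.png

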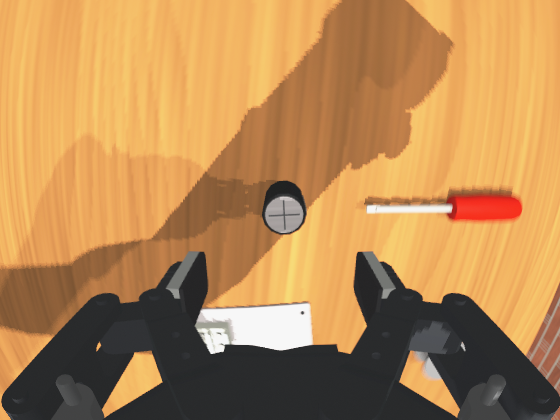

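The wrist view shows the capacitor top at (285,214), as predicted, and the screwdriver tip at (368,208), about 75 mm off and clear of the fingers when narrowed. The disc hub is at (531.2,24.9), about 61 mm high, so it sits on the transformer.

Emit:
drive_tool([
  [0, 0, -30],
  [0, 0, -40],
  [0, 0, -30],
  [0, 0, -10],
  [0, 0, 0],
], jaw=[58, 56, 56, 56, 56], roll=[0, 0, 0, 0, 0], grip_force=30)

```text
time: 17.75
tcp_pos: [580.5, 302.2, 13.3]
eef_rot: [0.67, 0.742, -0.001, -0.0]
contact_force: [0.9, -0.4, 0.7]
finger_gap: 55.9
grip_force: 0.0
```

Emit:
drive_tool([
  [0, 0, 0],
  [0, 0, 0],
  [0, 0, 0],
  [0, 0, 0],
  [0, 0, 0],
], jaw=[40, 26, 26, 26, 26], roll=[0, 0, 0, 0, 0])

```text
time: 18.25
tcp_pos: [582.8, 303.7, 16.6]
eef_rot: [0.67, 0.742, 0.002, 0.001]
contact_force: [0.6, -0.1, 6.9]
finger_gap: 31.3
grip_force: 30.2
```

Emit:
drive_tool([
  [0, 0, 20],
  [0, 0, 45],
  [0, 0, 45],
  [0, 0, 0],
  [0, 0, 0],
], jaw=[26, 26, 26, 26, 26], roll=[0, 0, 0, 0, 0])

```text
time: 18.75
tcp_pos: [582.4, 303.0, 127.2]
eef_rot: [0.67, 0.743, 0.002, 0.001]
contact_force: [-0.0, -0.5, -0.8]
finger_gap: 31.0
grip_force: 29.9
```

Emit:
drive_tool([
  [-12, -40, 0],
  [-12, -42, 0],
  [-12, -42, 0],
  [-12, -42, 0],
  [-9, -30, 0],
], jaw=[26, 26, 26, 26, 26], roll=[1, 1, 1, 1, 1])

```text
time: 19.25
tcp_pos: [522.3, 102.5, 123.0]
eef_rot: [0.637, 0.771, -0.002, -0.001]
contact_force: [0.1, 0.6, -0.1]
finger_gap: 31.1
grip_force: 30.0
```

Emit:
drive_tool([
  [-4, -14, 0],
  [-1, -4, 0],
  [0, 0, -20],
  [0, 0, -30],
  [0, 0, -20],
], jaw=[26, 26, 26, 26, 26], roll=[0, 0, 0, 0, 0])

```text
time: 19.75
tcp_pos: [518.5, 89.2, 52.6]
eef_rot: [0.636, 0.771, -0.0, -0.001]
contact_force: [0.2, 0.1, 0.1]
finger_gap: 31.2
grip_force: 30.0
```

Emit:
drive_tool([
  [0, 0, -15],
  [0, 0, -10],
  [0, 0, -4],
  [0, 0, 0],
  [0, 0, 0],
], jaw=[26, 26, 26, 26, 26], roll=[0, 0, 0, 0, 0])

```text
time: 20.25
tcp_pos: [519.9, 88.9, 26.0]
eef_rot: [0.637, 0.771, 0.0, 0.0]
contact_force: [-0.7, 0.0, -0.6]
finger_gap: 31.2
grip_force: 30.0
```

```bash
python3 - <<'E'
from h import *
t=env.state();print(t['tcp_pos'],t['contact_force'])
c=cam('wrist'); save(c,'w8.png'); print(wproj(c,[520.3,88.5,49]),wproj(c,[532,25,59]))
E
```

```text
[519.91142662  88.85785068  25.95176376] [-0.72947351  0.03687349 -0.5829592 ]
[279.1 288.5] [278.2 403.9]
```

View pics/w8.png

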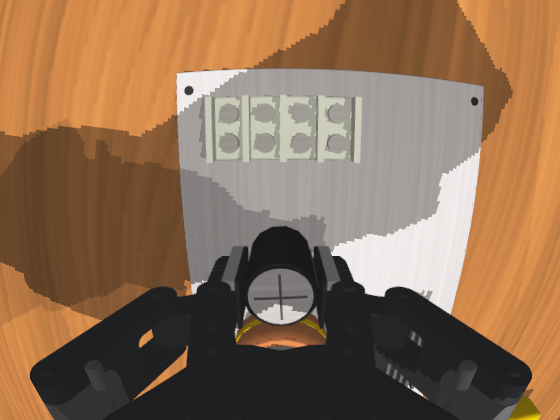

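The wrist view shows the capacitor top (281,294) upright in the fingers, on the row line between strip (281,130) and transformer (285,335). I'll lower it to contact.

Emit:
drive_tool([
  [0, 0, -3],
  [0, 0, -2],
  [0, 0, 0],
  [0, 0, 0],
  [0, 0, 0],
], jaw=[26, 26, 26, 26, 26], roll=[0, 0, 0, 0, 0])

```text
time: 20.8
tcp_pos: [519.7, 88.4, 20.6]
eef_rot: [0.637, 0.771, 0.0, 0.0]
contact_force: [-0.5, -1.3, 4.4]
finger_gap: 31.4
grip_force: 30.2
```

Emit:
drive_tool([
  [0, 0, -1],
  [0, 0, 0],
  [0, 0, -1],
  [0, 0, 0],
  [0, 0, 0],
], jaw=[26, 26, 26, 26, 26], roll=[0, 0, 0, 0, 0])

```text
time: 21.3
tcp_pos: [519.8, 88.4, 20.5]
eef_rot: [0.637, 0.771, -0.0, 0.001]
contact_force: [-6.6, -3.2, 25.2]
finger_gap: 31.2
grip_force: 32.4
```

Emit:
drive_tool([
  [0, 0, 2],
  [0, 0, 0],
  [0, 0, 0],
  [0, 0, 0],
  [0, 0, 0],
], jaw=[26, 26, 36, 46, 56], roll=[0, 0, 0, 0, 0])

```text
time: 21.8
tcp_pos: [519.0, 88.5, 19.9]
eef_rot: [0.637, 0.771, -0.0, -0.0]
contact_force: [-0.1, 0.0, -0.2]
finger_gap: 55.8
grip_force: 0.0
```

Emit:
drive_tool([
  [0, 0, 0],
  [0, 0, 20],
  [0, 0, 45],
  [0, 0, 45],
  [0, 0, 45],
], jaw=[56, 56, 56, 56, 56], roll=[0, 0, 0, 0, 0])

```text
time: 22.3
tcp_pos: [518.8, 88.7, 176.6]
eef_rot: [0.636, 0.771, -0.0, -0.001]
contact_force: [1.0, -0.7, -0.1]
finger_gap: 56.0
grip_force: 0.0
```

Emit:
drive_tool([
  [-10, 40, 30],
  [-15, 45, 0],
  [-15, 45, 0],
  [-15, 45, 0],
  [0, 40, 0],
], jaw=[56, 56, 56, 56, 56], roll=[0, 0, 0, 0, 0])

```text
time: 22.8
tcp_pos: [462.1, 305.0, 205.0]
eef_rot: [0.636, 0.772, -0.0, 0.0]
contact_force: [1.6, -0.5, -0.1]
finger_gap: 56.1
grip_force: 0.0
```

Emit:
drive_tool([
  [0, 40, 0],
  [0, 20, 0],
  [0, 0, 0],
  [0, 0, 0],
  [0, 0, 0],
], jaw=[56, 56, 56, 56, 56], roll=[0, 0, 0, 0, 0])

```text
time: 23.3
tcp_pos: [464.9, 361.0, 204.3]
eef_rot: [0.637, 0.771, -0.001, 0.0]
contact_force: [-0.0, 0.1, -0.2]
finger_gap: 56.0
grip_force: 0.0
```

```bash
python3 - <<'E'
from h import *
print(env.state()['tcp_pos'])
for n in('scene','side'):
    c=cam(n);w=cloud(c); save(c,n+'9.png')
    print(n,'trafo',blob(w,532,25,35,28,38),'hub',blob(w,532,25,30,50,80),'cap',blob(w,520,88,26,40,60),'hs',blob(w,605,38,40,27,45),'reel',blob(w,772,150,40,25,40),'mm',blob(w,773,-118,90,30,50))
E
```

```text
[464.9302585  361.04597664 204.25151384]
scene trafo (array([535.7,  19.7]), np.float64(28.9), np.float64(38.0)) hub (array([530.7,  21.4]), np.float64(11.1), np.float64(61.0)) cap (array([518.3,  84.5]), np.float64(17.2), np.float64(51.9)) hs (array([605.3,  38. ]), np.float64(29.1), np.float64(38.7)) reel (array([770.8, 149.4]), np.float64(30.5), np.float64(36.7)) mm (array([ 773.3, -119.4]), np.float64(80.1), np.float64(45.5))Traceback (most recent call last):
  File "<stdin>", line 5, in <module>
  File "h.py", line 16, in blob
    return np.round(cv2.minAreaRect(t[:,:2].astype(np.float32))[0],1),np.round(cv2.minEnclosingCircle(t[:,:2].astype(np.float32))[1],1),t[:,2].max().round(1)
                                                                                                                                        ~~~~~~~~~~^^
    return umr_maximum(a, axis, None, out, keepdims, initial, where)
ValueError: zero-size array to reduction operation maximum which has no identity
```

View pics/scene9.png

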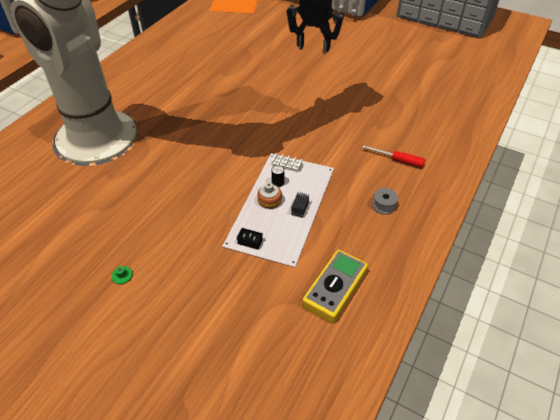

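The scene view shows everything in place: transformer with disc (269,193), capacitor (278,176), heatsink (300,205), bystanders unmoved. The arm blocks the side camera, so I raise it for one last check.

Emit:
drive_tool([
  [0, -20, 45],
  [0, 0, 45],
  [0, 0, 45],
  [0, 0, 45],
  [0, 0, 20],
], jaw=[56, 56, 56, 56, 56], roll=[0, 0, 0, 0, 0])

```text
time: 23.9
tcp_pos: [465.6, 342.8, 409.4]
eef_rot: [0.637, 0.77, 0.003, 0.001]
contact_force: [-0.4, 0.8, -0.8]
finger_gap: 56.0
grip_force: 0.0
```

```bash
python3 - <<'E'
from h import *
print(env.state()['tcp_pos'])
for n in('side','scene'):
    c=cam(n);w=cloud(c); save(c,n+'10.png')
    for k,a in dict(trafo=(532,25,33,20,38),hub=(532,25,30,50,80),cap=(520,88,24,40,60),hs=(605,38,40,27,45)).items():
        try: print(n,k,blob(w,*a))
        except ValueError: print(n,k,'hidden')
c=cv2.imread('pics/side10.png')[150:300,200:350];cv2.imwrite('pics/c10.png',cv2.resize(c,None,fx=4,fy=4,interpolation=cv2.INTER_CUBIC))
E
```

```text
[465.5500264  342.82104469 409.35884102]
side trafo (array([530.5,  34.6]), np.float64(29.3), np.float64(37.9))
side hub (array([531.9,  26.4]), np.float64(11.2), np.float64(61.5))
side cap (array([519.1,  89. ]), np.float64(16.2), np.float64(51.1))
side hs (array([607.3,  39.6]), np.float64(28.2), np.float64(35.7))
scene trafo (array([533.6,  19.4]), np.float64(29.3), np.float64(37.8))
scene hub (array([531.4,  21.4]), np.float64(10.3), np.float64(61.0))
scene cap (array([518.4,  84.3]), np.float64(17.2), np.float64(51.8))
scene hs (array([605. ,  37.1]), np.float64(27.5), np.float64(37.3))
```

View pics/c10.png

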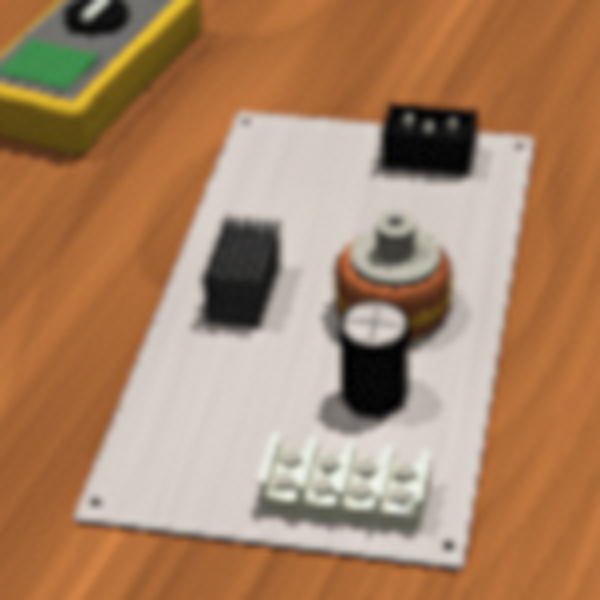

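The crop shows the disc flange (396,255) centred on the drum (394,280), with the capacitor and heatsink upright and square. I hand the job in.

```bash
python3 -c "
from workcell import env
print(env.state()['dq'].round(3)); print(env.sign_off())"
```

```text
[-0.007  0.035  0.028  0.081  0.009 -0.038 -0.009]
the job is handed in; nothing more can be done
None
```

The layout is finished and handed in at about 24 s of robot time: transformer, disc, capacitor and heatsink all measured within tolerance in the last camera check, and the multimeter, reel, screwdriver and green disc were left alone; the sign-off gave no verdict.

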